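# Draw the long sample tube from its stand into the beaker

### The job

Pull the long sample tube straight up out of the light plastic stand, without tipping, lifting or dragging the stand, and lower it cap up into the open steel beaker; let go only when its foot is at or close to the beaker's bottom. Leave the short tube in the stand, and the stand and the beaker standing upright where they are.

Things in the scene. Friction and masses are not known exactly. Their poses are not given: they have to be found in the camera images.
- long_tube_center (a point): Centre (half-way up, on the axis) of the long sample tube: a smooth white plastic cylinder 18 mm in diameter and 160 mm long with a flat foot; its top 20 mm is a black cap of the same diameter. About 35 g. Its z axis runs along the tube towards the cap. At the start it stands upright in one of the two end wells of the stand (either one), its foot 6 mm above the table, its top 166 mm above the table. It fits the well loosely (2 mm on the diameter).
- short_tube_center (a point): Centre (half-way up, on the axis) of the short sample tube: the same kind of tube and cap, 18 mm in diameter but only 80 mm long, about 20 g. It stands in the other end well of the stand, its top 86 mm above the table, and stays there.
- stand: Light (about 70 g) grey plastic tube stand standing loose on the table, 122 mm long (along its y axis), 42 mm wide (x) and 62 mm high: a base plate 6 mm thick, on which the tubes rest, and above it two plates with three round wells in a row at y = -38, 0 and +38 mm; the middle well is empty. The upper plate's top is 62 mm above the table, so a tube's foot must rise 56 mm to come free. Origin: centre of its underside; z up.
- beaker: Open, straight-sided round beaker of plain stainless steel standing loose on the table, outer diameter 84 mm, wall 3 mm, rim 95 mm above the table, inner floor 5 mm above the table. About 0.22 kg. Origin: centre of its underside; z up. A tube let go in it may lean against the rim.

How it is judged:
By the outcome, as a careful person would: the job done as asked, in the order asked, and still so for the second after the job is handed in, with the robot touching nothing.
It also fails if it takes over 43 s, if anything falls off the work surface, if the arm or the gripper's body presses on something with over 40 N, if the wrist force passes 120 N, or if a joint passes its speed limit or range.

### The arm

A 6-joint arm with a two-finger parallel gripper is mounted at the origin on the work surface. World frame = base frame: x ahead of the robot, y to its left, z up, the work surface at z = 0. Lengths are in m, angles in rad, forces in N, time in s.
With the tool pointing down it reaches from about 0.325 to 0.85 m from the base axis. Payload 4.4 kg.
Tool frame: the origin (TCP) lies between the finger pads; the fingertips stand 8 mm ahead of it and the grasp point (between the pads) lies 11 mm behind it; z points along the fingers, y is the line along which they close (so a half turn about z gives the same grasp; the last joint's range is limited). The gripper opens to 94 mm and grips with 3 to 60 N. Pads are 16 mm wide; open, the fingers measure 119 mm over their backs; the gripper's body (75 mm by 177 mm) begins 78 mm behind the grasp point.
Start: joints at [-1.268, 0.207, 1.542, -0, 1.393, -0.15], TCP at [0.252, -0.517, 0.213] pointing down, gripper open.
Joint ranges: [-2.73, 2.73], [-0.86, 2.22], [0.23, 2.46], [-1.11, 4.25], [0.08, 2.63], [-2.82, 2.82]. Speed limits (rad/s): [2.79, 2.79, 3.14, 3.14, 3.14, 3.14].

### API

Orientations are given as a unit quaternion [x, y, z, w].
In Python, from bench import r, fingers, eyes, status gives the robot as it stands. Calls block until the motion is done:
- r.goto(position, orientation): joint-space move of the TCP to a pose.
- r.line_to(position, vel=0.15, frame=None): straight line of the TCP; frame=None keeps the orientation; vel is the mean speed in m/s.
- r.move_joints(angles): joint-space move.
- fingers.move_gripper(opening): finger opening in m; the grip force is fixed at half the most; returns when the fingers have stopped.
- r.hold(seconds).
- r.inverse_kinematics(position, orientation): joint angles nearest the present ones, or None.
- eyes.camera(name): name is "scene" or "top" or "wrist"; returns (picture, depth): 420x560x3 uint8, red, green, blue; 420x560 float32, m along the optical axis (not along the pixel's ray), 0 where there is no reading.
- eyes.camera_params(name): a dict with "fov_y" (degrees; the focal length in pixels is half the picture's height over the tangent of half this angle, whatever the lens; pixels are square), "cx", "cy" (the principal point, pixels), "R" (3x3) and "t" (3): a world point X has camera coordinates R X + t. Camera axes: x right, y down, z forward; pixel columns grow to the right and rows downward; lengths in m; the calibration is good to about 2 mm. The wrist camera is an equidistant fisheye: a pixel r from the principal point sees the ray r / f radians off the axis. A picture is of the moment at which its call begins: read the wrist's pose just before it. camera_params takes no time and is no camera call; for the wrist camera it gives the pose at the moment of the call.
A pose or a line that the arm cannot do raises r.IKError and nothing moves.
- r.job_done(): hands the job in; it is judged then, once.
Readings, each from a call of its own:
- status.get_time(): time.
- status.get_qpos(): joint angles.
- status.get_joint_vel(): joint speeds.
- status.get_joint_efforts(): joint torques, N m.
- status.get_position(): TCP position.
- status.get_tcp_rot(): TCP orientation.
- status.get_contact_force(): force on the tool from outside, world axes, zero at the start.
- status.get_ft_torque(): the same for the moment, N m.
- status.get_opening(): finger opening in m.
- status.get_gripper_force(): force on a finger pad.
Only numpy, scipy, OpenCV 4.12 (cv2) and the standard library are available. Lean on these libraries where they do the work, as an engineer would, in place of code of your own. Each camera call takes 0.05 s, during which the arm holds its last target. There are 200 camera calls.

## Working session

There is one attempt and no reset: what is moved stays moved. The work goes in short steps, each a Python script; the robot and the scene stay as the last script left them, time stands still between calls to the robot, and variables do not carry over. Pictures are saved under pics/ and viewed, at most 10 in all, crops included, and the job is handed in when it is done.

```bash
mkdir -p pics
python3 - <<'E'
from bench import r,fingers,eyes,status
import cv2,numpy as np
ims=[]
for n in("scene","top"):
    p,d=eyes.camera(n); np.savez(f"{n}.npz",p=p,d=d)
    c=eyes.camera_params(n); print(n,c)
    cv2.imwrite(f"pics/{n}.png",p[:,:,::-1])
print(status.get_tcp_rot(),status.get_time())
E
```

```text
scene {'fov_y': 51.16927124770497, 'cx': 275.0510636598155, 'cy': 213.75560721024615, 'R': array([[ 0.81665029,  0.5766427 , -0.02378026],
       [ 0.32966559, -0.4999053 , -0.80088407],
       [-0.47371183,  0.64620267, -0.59834706]]), 't': array([-0.40759078, -0.13007133,  1.16050306])}
top {'fov_y': 51.51747045423357, 'cx': 280.46932203790874, 'cy': 205.3181008929895, 'R': array([[ 0.02160269, -0.99976525, -0.00166354],
       [-0.98780714, -0.02108764, -0.15424773],
       [ 0.15417644,  0.00497543, -0.9880308 ]]), 't': array([-0.04173882,  0.54163524,  0.86147355])}
[ 9.74479798e-01  2.24472763e-01 -6.46058647e-05 -1.04810276e-03] 0.1
```

View pics/scene.png

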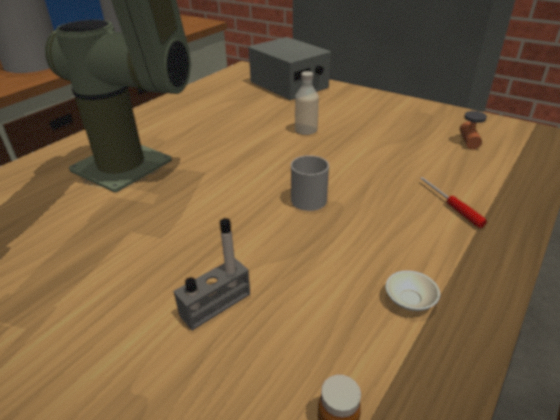

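View pics/top.png

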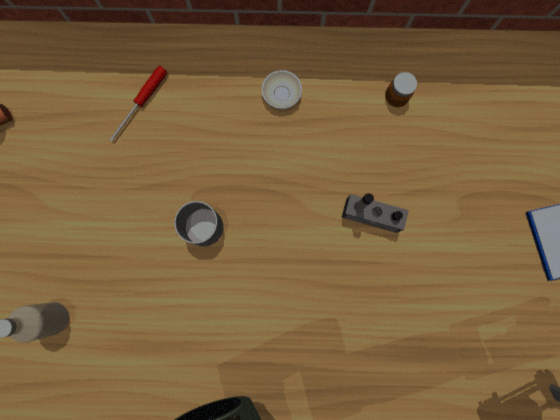

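The scene view shows the long tube's cap at (225,226), the short one's at (191,285) and the beaker at (310,183). In the top view the long cap is at (368,199), the short cap at (397,216), the beaker rim around (197,222).

```bash
cat > h.py <<'E'
import numpy as np,cv2
from bench import r,fingers,eyes,status
from scipy.spatial.transform import Rotation as Rn
def ray_plane(c,uv,z,fish=False):
    f=210/np.tan(np.radians(c["fov_y"]/2)); d=np.array([uv[0]-c["cx"],uv[1]-c["cy"]])
    if fish:
        rr=np.hypot(*d); th=rr/f; v=np.r_[d/max(rr,1e-9)*np.sin(th),np.cos(th)]
    else: v=np.r_[d/f,1.]
    R,t=c["R"],c["t"]; o=-R.T@t; w=R.T@v
    return o+w*(z-o[2])/w[2]
def cloud(c,d):
    f=210/np.tan(np.radians(c["fov_y"]/2)); v,u=np.mgrid[:420,:560]
    P=np.stack([(u-c["cx"])/f*d,(v-c["cy"])/f*d,d],-1)
    return (P-c["t"])@c["R"]
E
python3 - <<'E'
from h import *
for n in("top","scene"):
    a=np.load(n+".npz"); p,d=a["p"],a["d"]; c=eyes.camera_params(n); W=cloud(c,d)
    if n=="top": boxes=dict(long=(360,190,378,208,.166),short=(388,207,406,224,.086))
    else: boxes=dict(long=(215,214,236,236,.156),short=(182,275,201,295,.08))
    for k,(x0,y0,x1,y1,z) in boxes.items():
        g=p[y0:y1,x0:x1].max(2); m=g<40
        q=np.argwhere(m)[:,::-1].mean(0)+[x0,y0]
        print(n,k,m.sum(),q,ray_plane(c,q,z).round(4))
        # depth top points
        w=W[y0:y1,x0:x1][m]; w=w[w[:,2]>z-.02]; print("  depth",len(w),w.mean(0).round(4) if len(w) else '',w[:,2].max().round(4) if len(w) else '')
    w=W[(d>0)&(W[:,:,2]>.088)&(W[:,:,2]<.102)&(np.abs(W[:,:,0]-.5)<.35)&(np.abs(W[:,:,1])<.4)]
    if n=="top":
        m=((d>0)&(W[:,:,2]>.085)&(W[:,:,2]<.105)).astype(np.uint8); m[:,:150]=0;m[:,250:]=0;m[:160]=0;m[280:]=0
        q=np.argwhere(m)[:,::-1].astype(np.float32); e=cv2.fitEllipse(cv2.convexHull(q)); print("beaker",len(q),e,ray_plane(c,e[0],.095).round(4))
        m=(d>0)&(W[:,:,2]>.054)&(W[:,:,2]<.068); m[:,:330]=0;m[:,430:]=0;m[:180]=0;m[250:]=0
        rect=cv2.minAreaRect(np.argwhere(m)[:,::-1].astype(np.float32)); print("stand",rect,ray_plane(c,rect[0],.062).round(4))
        cv2.imwrite("pics/crop.png",cv2.resize(p[170:250,330:430,::-1],None,fx=6,fy=6,interpolation=cv2.INTER_CUBIC))
E
```

```text
top long 87 [367.08045977 198.95402299] [ 0.5379 -0.1856  0.166 ]
  depth 84 [ 0.5387 -0.1865  0.1624] 0.1673
top short 79 [396.44303797 215.86075949] [ 0.5194 -0.2586  0.086 ]
  depth 77 [ 0.5201 -0.26    0.0818] 0.0877
beaker 277 ((195.53770446777344, 222.14817810058594), (42.57244873046875, 43.47798538208008), 74.66104888916016) [0.4976 0.1338 0.095 ]
stand ((376.68524169921875, 211.8253631591797), (61.244163513183594, 20.9693660736084), 15.350136756896973) [ 0.5301 -0.2252  0.062 ]
scene long 95 [225.02105263 225.97894737] [ 0.5424 -0.1907  0.156 ]
  depth 95 [ 0.5449 -0.1933  0.1587] 0.1658
scene short 103 [190.55339806 285.26213592] [ 0.5266 -0.2665  0.08  ]
  depth 103 [ 0.5335 -0.2719  0.0886] 0.5805
```

View pics/crop.png

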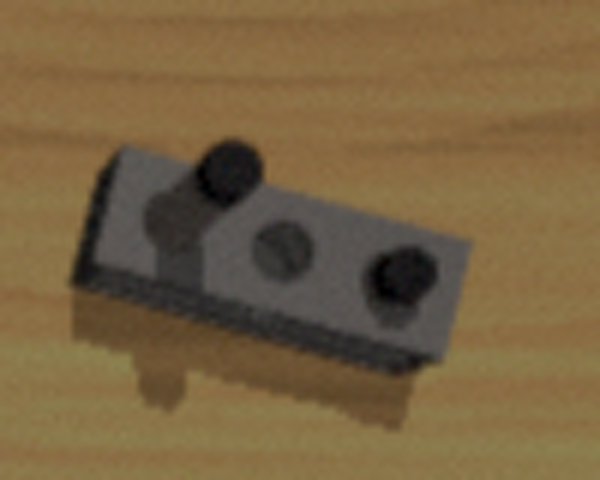

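Crop: long cap top at about (368,199) full-image, short cap (397,216), stand long axis tilted about 15°. Moving above the long tube and looking with the wrist camera.

```bash
cat >> h.py <<'E'
def quat(ang): # tool z down, tool y along world angle ang
    y=np.array([np.cos(ang),np.sin(ang),0]); z=np.array([0,0,-1.]); x=np.cross(y,z)
    return Rn.from_matrix(np.stack([x,y,z],1)).as_quat()
E
python3 - <<'E'
from h import *
b=np.radians(75.5); best=None
for a in(b,b+np.pi):
    q=r.inverse_kinematics([.54,-.188,.25],quat(a)); print(a,None if q is None else np.round(q,2))
    q2=r.inverse_kinematics([.498,.134,.28],quat(a)); print("  ",None if q2 is None else np.round(q2,2))
    if q is not None and (best is None or abs(q[5])<abs(best[0])): best=(q[5],a)
a=best[1]; print(a)
r.goto([.54,-.188,.25],quat(a))
c=eyes.camera_params("wrist"); p,d=eyes.camera("wrist"); np.savez("wrist.npz",p=p,d=d,**c)
cv2.imwrite("pics/wrist.png",p[:,:,::-1]); print(c,status.get_time(),status.get_position())
E
```

```text
1.3177235852557188 [-0.49  0.17  1.5  -0.    1.46 -1.8 ]
   [ 0.09  0.03  1.6  -0.    1.51 -1.22]
4.459316238845512 [-0.49  0.17  1.5  -0.    1.46  1.34]
   [ 0.09  0.03  1.6  -0.    1.51  1.92]
4.459316238845512
{'fov_y': 65.70646984690485, 'cx': 277.59988868970976, 'cy': 206.7460254099995, 'R': array([[-2.50581642e-01, -9.68095416e-01, -3.27102708e-04],
       [-9.39918973e-01,  2.43207504e-01,  2.39588053e-01],
       [-2.31864542e-01,  6.03438178e-02, -9.70874584e-01]]), 't': array([-0.0464066 ,  0.52092006,  0.56124375])} 1.7667 [ 0.53960464 -0.18884709  0.24978481]
```

View pics/wrist.png

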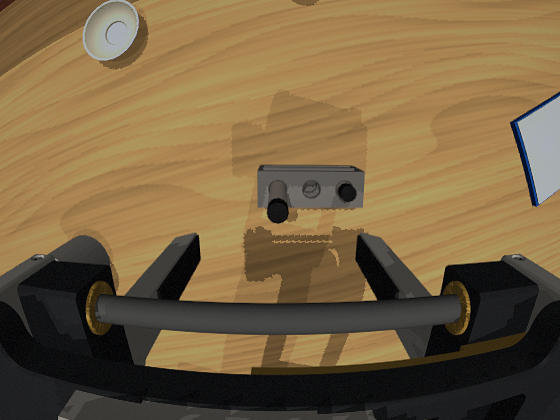

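Wrist view: long cap around (277,211), short cap (346,191), stand parallel to the image rows, and the tube midway between the fingers (200–357).

Run:
```python
from h import *
a=np.load("wrist.npz"); c={k:a[k] for k in("fov_y","cx","cy","R","t")}; p=a["p"]
print("cam",-c["R"].T@c["t"])
for n,(x0,y0,x1,y1,z) in dict(long=(262,192,294,228,.166),short=(334,178,360,206,.086)).items():
    m=(p[y0:y1,x0:x1].max(2)<45).astype(np.uint8)
    k,l,s,_=cv2.connectedComponentsWithStats(m); i=1+s[1:,4].argmax(); s=s[i]
    x,y,w,h=s[:4]; R=w/2-.0; q=(x0+x+(w-1)/2,y0+y+h-1-(w-1)/2)
    print(n,s,q,ray_plane(c,q,z,True), ray_plane(c,(q[0]+w/2,q[1]),z,True)-ray_plane(c,q,z,True))
    q=np.argwhere(l==i)
    if n=="long":
        for row in p[y0:y1,x0:x1].max(2)[:,4:28:1]: print(*row)
```

```text
cam [ 0.60812653 -0.20548528  0.42007589]
long [  5   6  22  25 426] (np.float64(277.5), np.float64(211.5)) [ 0.54363937 -0.18862425  0.166     ] [-0.0022279  -0.00860438  0.        ]
112 115 97 70 81 83 87 88 87 89 84 88 88 87 81 82 82 76 72 67 80 113 113 111
112 114 111 77 82 83 86 87 87 90 88 88 90 86 84 81 81 78 73 68 71 84 113 111
112 114 117 77 81 85 87 88 88 88 89 90 87 84 86 83 82 78 73 68 66 74 85 111
110 112 115 80 82 83 88 90 89 88 87 88 89 85 83 82 83 77 73 68 66 74 73 111
111 115 107 82 82 85 88 89 90 88 88 89 88 85 85 81 80 77 73 70 65 75 72 110
113 113 101 83 82 88 92 91 92 98 105 73 69 79 90 84 78 79 74 70 63 77 73 111
112 114 94 83 84 90 99 64 59 48 54 30 27 36 52 85 80 79 75 69 65 75 76 84
110 114 92 83 86 71 52 21 16 7 7 6 10 0 8 37 37 60 76 72 64 74 74 74
109 111 89 82 79 32 11 7 13 6 6 6 11 9 13 9 8 22 57 75 66 70 76 72
111 114 87 80 42 11 11 0 9 11 14 7 14 5 12 7 7 6 24 55 68 68 74 70
111 114 72 39 11 7 7 8 12 8 15 11 3 3 6 10 5 1 0 22 47 67 76 72
112 116 58 13 0 8 11 5 16 23 28 29 30 26 18 12 8 5 5 3 18 68 75 75
114 107 40 5 6 15 22 28 25 25 19 23 26 27 21 24 2
[... 1306 characters left out ...]
3 163 166 167 159 122 52 44 21 16 14 18 17 13 82 81 161 180 178 178 178 168 172
164 165 166 167 170 171 166 160 164 165 129 87 83 117 164 169 168 176 175 170 175 179 172 175
166 168 169 170 171 174 175 178 177 181 174 168 166 169 178 175 173 170 167 170 170 170 168 175
172 174 176 174 174 176 177 177 175 175 174 176 174 173 171 170 167 169 168 170 169 169 170 172
176 175 176 175 175 176 174 173 173 172 170 171 171 170 171 171 170 170 169 171 170 169 169 171
177 176 175 174 173 174 173 173 171 172 172 170 171 171 170 168 168 168 170 169 169 172 171 172
short [  4   5  18  19 256] (np.float64(346.5), np.float64(192.5)) [ 0.52509489 -0.25954988  0.086     ] [-0.00242087 -0.00961888  0.        ]
```

Run:
```python
from h import *
r.line_to([.5425,-.188,.25],vel=.15)
r.line_to([.5425,-.188,.127],vel=.1)
fingers.move_gripper(.034)
print(status.get_position(),status.get_opening(),status.get_contact_force(),status.get_gripper_force(),status.get_time())
c=eyes.camera_params("wrist"); p,d=eyes.camera("wrist"); np.savez("wrist2.npz",p=p,d=d,**c)
cv2.imwrite("pics/wrist2.png",cv2.resize(p[150:330,180:380,::-1],None,fx=3.3,fy=3.3,interpolation=cv2.INTER_CUBIC))
```

```text
[ 0.54247751 -0.18798444  0.12695179] 0.03361647376287683 [ 0.87759216 -1.27671265  0.16705746] 0.0 4.425
```

View pics/wrist2.png

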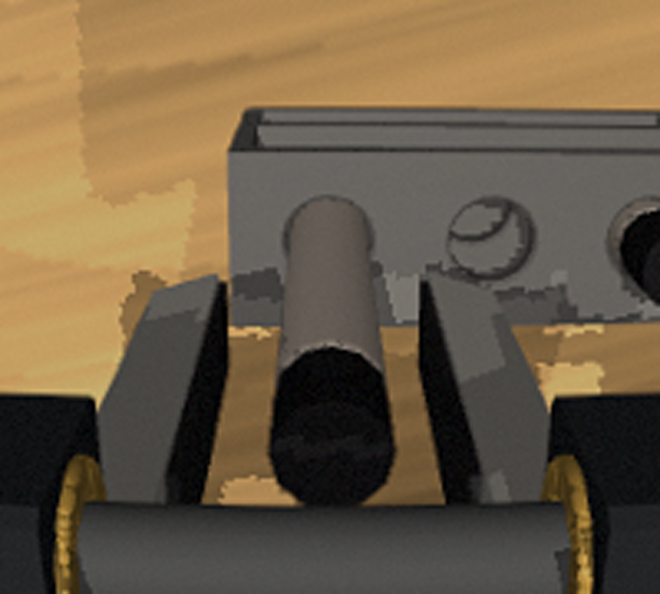

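Crop: the fingers straddle the tube just below/at the cap. The tube axis (column ~332) is ~8 px (about 1.3 mm) towards the short tube from the finger midpoint (~324). I'll correct that and grip.

Run:
```python
from h import *
r.line_to([.5422,-.1893,.127],vel=.05)
f0=status.get_contact_force()
fingers.move_gripper(.021); print(status.get_opening(),status.get_contact_force()-f0,status.get_gripper_force())
fingers.move_gripper(.010); r.hold(.2)
print(status.get_opening(),status.get_contact_force()-f0,status.get_gripper_force())
c=eyes.camera_params("top"); p,d=eyes.camera("top"); cv2.imwrite("pics/t2.png",p[:,:,::-1])
r.line_to([.5422,-.1893,.142],vel=.04)
print(status.get_opening(),status.get_contact_force()-f0,status.get_gripper_force(),status.get_time())
p1,d=eyes.camera("wrist")
p2,d=eyes.camera("scene")
cv2.imwrite("pics/lift.png",np.vstack([cv2.resize(p1[150:330,180:380,::-1],None,fx=1.65,fy=1.65,interpolation=cv2.INTER_CUBIC),cv2.resize(p2[190:340,150:350,::-1],(330,248),interpolation=cv2.INTER_CUBIC)]))
```

```text
0.021234279709379418 [1.1663833  0.09136312 0.16539851] 0.0
0.017721665401934573 [ 1.47266123 -0.29828481  0.5488874 ] 29.999944120645523
0.017518093335919565 [ 0.25808461 -0.47541812 -1.26497333] 29.999903440475464 6.175
```

View pics/lift.png

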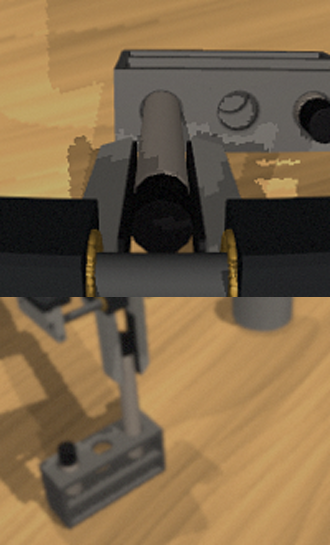

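The tube slides up through the fingers' grip. I'll check numerically that the stand stays put, continuing the slow lift in steps.

```bash
cat >> h.py <<'E'
def stand_shift(roi=(160,255,262,335)):
    a=np.load("scene.npz")["p"]; p,_=eyes.camera("scene"); x0,x1,y0,y1=160,225,265,335
    A=cv2.cvtColor(a,7).astype(np.uint8);B=cv2.cvtColor(p,7)
    res=cv2.matchTemplate(B[y0-15:y1+15,x0-15:x1+15],A[y0:y1,x0:x1],cv2.TM_CCOEFF_NORMED)
    _,v,_,l=cv2.minMaxLoc(res); return np.array(l)-15,round(v,3)
E
python3 - <<'E'
from h import *
f=lambda:np.mean([status.get_contact_force() for _ in range(5)],0).round(2)
print(stand_shift(),f())
for z in(.165,.192):
    r.line_to([.5422,-.1893,z],vel=.05); print(z,stand_shift(),f(),status.get_opening())
p,_=eyes.camera("scene"); cv2.imwrite("pics/l2.png",cv2.resize(p[150:350,120:380,::-1],None,fx=2.5,fy=2.5)); print(status.get_time())
E
```

```text
(array([0, 0]), 0.789) [ 0.63  0.49 -0.95]
0.165 (array([0, 0]), 0.793) [-0.24  0.51 -0.99] 0.017787828353865894
0.192 (array([0, 0]), 0.801) [-0.5  -0.59 -0.18] 0.017299976259177303
7.775
```

View pics/l2.png

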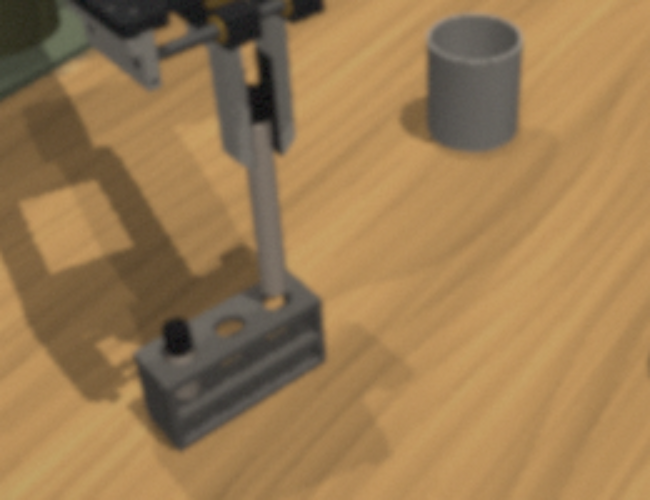

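The stand is unmoved (template shift 0,0), the tube foot is clear above its well at about (270,290) in the crop. Carry over the beaker.

Run:
```python
from h import *
r.line_to([.5422,-.1893,.258],vel=.1)
r.line_to([.500,.131,.258],vel=.12)
p,_=eyes.camera("scene"); p2,_=eyes.camera("top"); print(stand_shift(),status.get_position(),status.get_opening(),status.get_time())
cv2.imwrite("pics/b1.png",np.hstack([cv2.resize(p[60:260,200:420,::-1],(396,360)),cv2.resize(p2[120:320,90:310,::-1],(396,360))]))
```

```text
(array([0, 0]), 0.995) [0.5000526  0.13079898 0.25800339] 0.01745771576666502 11.575
```

View pics/b1.png

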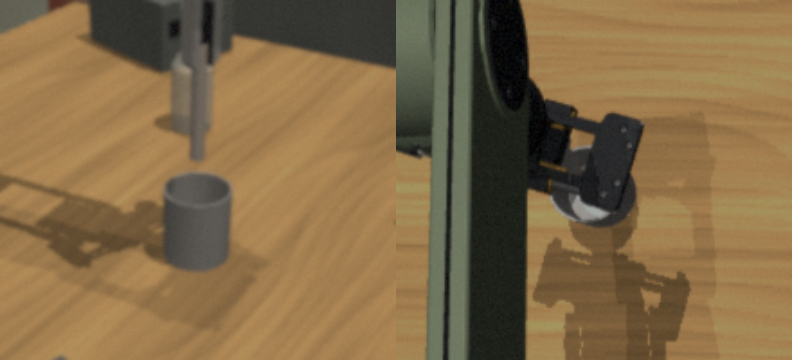

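The tube hangs upright, its foot at (197,158) centred over the beaker rim (197,188). Lower it, creep to contact, then release.

Run:
```python
from h import *
f=lambda:np.mean([status.get_contact_force() for _ in range(5)],0)
f0=f()
r.line_to([.5,.131,.16],vel=.1); print((f()-f0).round(2))
r.line_to([.5,.131,.132],vel=.05)
z=.132
while z>.1245:
    g=f()-f0; print(round(z,4),g.round(2))
    if g[2]>2.5: break
    z-=.001; r.line_to([.5,.131,z],vel=.03); r.hold(.1)
p,_=eyes.camera("scene"); print(status.get_time(),status.get_opening())
cv2.imwrite("pics/b2.png",cv2.resize(p[60:260,200:420,::-1],(660,600)))
```

```text
[ 0.24 -0.82 -0.13]
0.132 [ 1.1  -0.93 -0.4 ]
0.131 [-0.1  -0.65 -0.67]
0.13 [ 0.44 -0.19 -1.07]
0.129 [ 1.01 -0.11  0.39]
0.128 [ 0.26  0.15 -0.34]
0.127 [ 1.   -0.49 -0.35]
0.126 [ 0.02 -0.15  0.03]
0.125 [-0.94 -0.41  6.14]
15.9167 0.017182118572911787
```

View pics/b2.png

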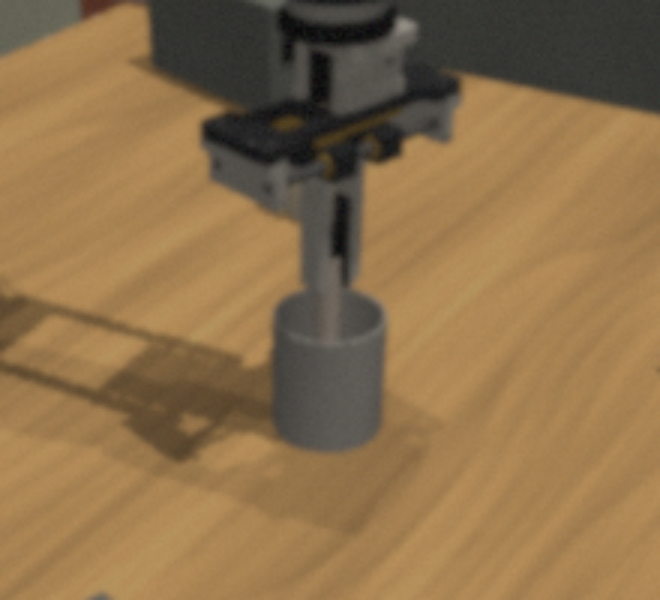

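Foot touched the floor at TCP z 0.125 (6 N), the tube is inside the beaker at (328,310) in the crop. Release.

Run:
```python
from h import *
r.line_to([.5,.131,.1257],vel=.03)
fingers.move_gripper(.06); r.hold(.3)
r.line_to([.5,.131,.30],vel=.12)
r.goto([.42,-.1,.32],status.get_tcp_rot()); r.hold(.5)
p,_=eyes.camera("scene"); p2,_=eyes.camera("top"); print(stand_shift(),status.get_position(),status.get_time())
cv2.imwrite("pics/e1.png",np.hstack([cv2.resize(p[100:350,150:400,::-1],(400,400)),cv2.resize(p2[130:280,130:430,::-1],(400,200)).repeat(2,0)]))
```

```text
(array([0, 0]), 0.986) [ 0.42003252 -0.09991713  0.31999376] 20.4917
```

View pics/e1.png

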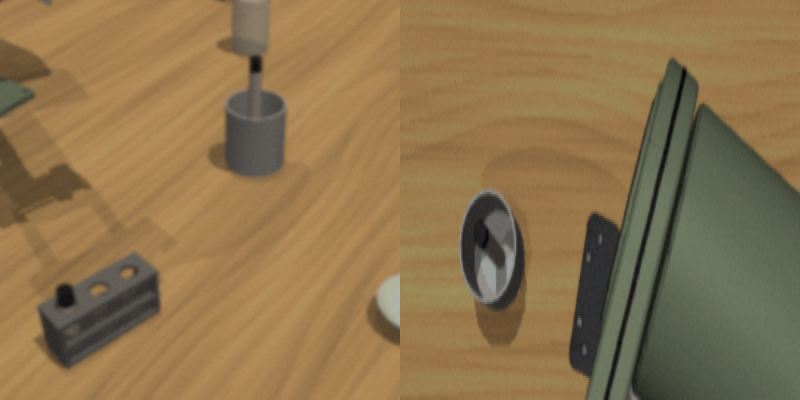

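The long tube stands cap up in the beaker (cap at (256,64), beaker at (256,133)). The stand, with the short tube in it at (66,296), is unmoved, and the arm is clear.

```bash
python3 -c "
from bench import r
print(r.job_done())"
```

```text
the job is handed in; nothing more can be done
None
```

The long tube is cap up in the beaker with its foot released on the floor, the stand and short tube did not move, and the job was handed in at about 20.5 s of the 43 s limit.

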